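# Hold a foot adapter in the corner of the drilling fixture

## Task

First clear the orange offcut from the drilling fixture into the red scrap bin. Then set the blue foot adapter flat on the fixture's bed, its long side along the long fence, and press it into the corner so that it bears firmly against both fences at once; finish while still holding it pressed there, ready for drilling. Leave the white jar and the dark clamp ring where they stand.

Things in the scene. Friction and masses are not known exactly. Their poses are not given: they have to be found in the camera images.
- fixture: Drilling fixture, fixed to the bench: dark steel bed 200 (x) by 220 (y) by 12 mm thick with two aluminium fences that meet in a corner. Origin: centre of the bed's underside; z up. Bed top at z = 12 mm. The long far fence's inner face is at x = +80 mm, the side fence's inner face at y = +80 mm; fence tops at z = 34 mm. The other two sides are open.
- fixture_corner (a point): The inside corner where the two fences' inner faces meet, at bed-top height: (80, 80, 12) mm in the fixture's frame. Same axes as the fixture. The fences are rigid; friction on the bed and fences takes part of a push, so a push of about 15 N towards each fence makes sure of both.
- far_fence: The long fence: aluminium bar 14 mm (x) by 194 mm (y) by 22 mm high on the bed, axes as the fixture's. Origin: centre of its underside. Its inner face is 7 mm to -x of its origin.
- side_fence: The short fence: aluminium bar 140 mm (x) by 14 mm (y) by 22 mm high on the bed, axes as the fixture's. Origin: centre of its underside. Its inner face is 7 mm to -y of its origin.
- adapter: Loose blue block, 56 (x) by 80 (y) by 28 mm high, about 0.35 kg, with a square steel stem 30 by 30 mm on its centre, from z = 28 to 67 mm, sides parallel to the block's: grip the stem from above. Origin: centre of its underside; z up. Unchanged by half a turn. Stands upright on the bench at the start. Seated in the corner, its origin is at (52, 40, 12) mm in the fixture's frame.
- offcut: Loose orange plastic offcut, 45 mm (x) by 28 mm (y) by 30 mm high, lying flat on the fixture's bed at the start, at least 28 mm from both fences. Origin: centre of its underside. About 45 g.
- bin: Red open scrap bin fixed on the bench, 150 by 150 mm outside, 55 mm high, walls and floor 4 mm. Origin: centre of its underside.
- jar: Bystander, to be left alone: small white jar with a green lid, 48 mm across, 62 mm high. Loose. Origin: centre of its underside.
- clamp: Bystander, to be left alone: dark steel tube-clamp ring, 50 mm across, 30 mm high. Loose. Origin: centre of its underside.

How it is judged:
By the outcome, as a careful person would: the job done as asked, in the order asked, and still so for the second after the job is handed in, while the arm keeps its last pose, push and grip.
It also fails if it takes over 72 s, if anything falls off the work surface, if the arm or the gripper's body presses on something with over 40 N, if the wrist force passes 120 N, or if a joint passes its speed limit or range.

## Robot

A 7-joint arm with a two-finger parallel gripper is mounted at the origin on the work surface. World frame = base frame: x ahead of the robot, y to its left, z up, the work surface at z = 0. Lengths are in m, angles in degrees, forces in N, time in s.
With the tool pointing down it reaches from about 0.4 to 0.85 m from the base axis. Payload 10.4 kg.
Tool frame: the origin (TCP) lies midway between the tips of the shut fingers; the grasp point (between the pads) lies 19 mm behind it; z points along the fingers, y is the line along which they close (so a half turn about z gives the same grasp; the last joint's range is limited). The gripper opens to 87 mm and grips with 3 to 60 N. Pads are 19 mm wide; open, the fingers measure 117 mm over their backs; the gripper's body (75 mm by 190 mm) begins 51 mm behind the grasp point.
Start: joints at [-74.404, 19.034, -3.707, 83.658, 1.238, 77.344, -5.071], TCP at [0.182, 0.598, 0.223] pointing down, gripper open.
Joint ranges: [-148.97, 148.97], [-28.65, 121.19], [-84.17, 76.75], [9.2, 138.47], [-72.65, 252.65], [3.7, 117.97], [-149.18, 149.18]. Speed limits (degrees/s): [127.2, 127.2, 159.86, 159.86, 180, 180, 180].

## Interface

Orientations are given as [roll, pitch, yaw] about the fixed x, y, z axes, in that order (R = Rz(yaw) Ry(pitch) Rx(roll)).
In Python, from workcell import ctrl, imaging, ticket, find_in, cut_out gives the robot as it stands.
- The arm moves only by the shell command python3 -m inch 'ROWS' [OPENING] [FORCE]. ROWS is JSON, a list of rows, each a list of 4 numbers: the shift along the world's x, y, z in mm, then the turn about the world's z in rad. In form: [[dx, dy, dz, spin], ...]. A call has 1 to 12 rows; each row shifts and turns the commanded pose from where the row before left it; what a row does not reach is not made up. A row lasts 1/10 s, in which the tool goes at most 50 mm and 8.59 degrees, less where a joint would pass 70% of its speed; a pose out of reach is approached as far as the arm can. A call with a gripper value outside its range is refused whole. OPENING is the finger opening in mm, from 0 to 87, set as the call begins (- or left out, the last holds). The fingers move at their own pace and stop on an object; FORCE is the grip in N (left out, the last holds). Time passes only in rows, so rows that do not move let the fingers close. It gives the time, the measured TCP pose, the force, the opening and the grip force at its end, in the units of the state.
- ctrl.get_state(): the state, without advancing time (a new reading comes with each control period).
- imaging.snapshot(name): name is "scene" or "side" or "wrist"; returns the picture (480x640x3 uint8, red, green, blue); there is no depth.
- imaging.calibration(name): a dict with "fx", "fy", "cx", "cy" (pixels), "cam_to_world" (4x4, takes a point from camera to world coordinates). Camera axes: x right, y down, z forward; pixel columns grow to the right and rows downward; lengths in m; the calibration is good to about 2 mm. A picture is of the moment at which its call begins: read the wrist's pose just before it. calibration takes no time and is no camera call; for the wrist camera it gives the pose at the moment of the call.
- ticket.job_done(): hands the job in; it is judged then, once.
Trained networks look in the newest picture that a camera, given by its name, has taken for a name from the list of things; names that differ only in an ending like _2 or _b are one class to them, and where a whole thing is asked for, a point or a joint stands for the part that bears it (a point fixed in the world has none). Each returns a list of dicts, best first, with "score" (0 to 1); they miss things now and then, are a little off and sometimes report something else, mostly with a low value. They report only what shows in the picture. A call takes as long as a camera call.
- find_in(camera, label): "bbox" ([left, top, right, bottom] in pixels, round what is visible of it).
- cut_out(camera, label): "mask" (480x640 bool, what is visible of it) and "bbox" ([left, top, right, bottom] in pixels, round what is visible of it).
The state is a dict: "time": time; "joint_pos": joint angles; "qvel": joint speeds; "joint_torque": joint torques, N m; "eef_pos": TCP position; "ee_rot": TCP orientation; "contact_force": force on the tool from outside, world axes, zero at the start; "ft_torque": the same for the moment, N m; "width": opening from 0.0 (shut) to 1.0 (fully open); "grasp_force": force on a finger pad.
Only numpy, scipy, OpenCV 4.12 (cv2) and the standard library are available. Lean on these libraries where they do the work, as an engineer would, in place of code of your own. Each camera call takes 0.05 s, during which the arm holds its last target. There are 200 camera calls.

## Working session

There is one attempt and no reset: what is moved stays moved. The work goes in short steps, Python scripts to look and compute and a shell command to move; the robot and the scene stay as the last step left them, time stands still between calls to the robot, and variables do not carry over. Pictures are saved under pics/ and viewed, at most 10 in all, crops included, and the job is handed in when it is done.

```bash
mkdir -p pics; cat > h.py <<'E'
import numpy as np, cv2
from workcell import ctrl, imaging, ticket, find_in, cut_out
def ray(cal,u,v):
    T=np.array(cal["cam_to_world"]); d=T[:3,:3]@np.array([(u-cal["cx"])/cal["fx"],(v-cal["cy"])/cal["fy"],1]); return T[:3,3],d
def at_z(cal,u,v,z):
    o,d=ray(cal,u,v); return o+d*(z-o[2])/d[2]
def proj(cal,P):
    T=np.linalg.inv(np.array(cal["cam_to_world"])); p=(T[:3,:3]@np.atleast_2d(P).T+T[:3,3:]).T
    return np.c_[cal["fx"]*p[:,0]/p[:,2]+cal["cx"],cal["fy"]*p[:,1]/p[:,2]+cal["cy"]]
E
python3 - <<'E'
from h import *
ims=[]
for c in ["scene","side"]:
    im=imaging.snapshot(c); cv2.imwrite(f"pics/{c}0.png",im[:,:,::-1]); cal=imaging.calibration(c)
    print(c,np.round(cal["cam_to_world"],3).tolist(),cal["fx"])
    for l in ["fixture","far_fence","side_fence","adapter","offcut","bin","jar","clamp"]:
        r=cut_out(c,l)
        if r:
            r=r[0]; v,u=np.nonzero(r["mask"]); b=r["bbox"]
            print(l,round(r["score"],2),np.round(b),(round(u.mean()),round(v.mean())),np.round(at_z(cal,u.mean(),v.mean(),.03),3))
            np.save(f"pics/{c}_{l}.npy",r["mask"])
print(ctrl.get_state())
E
```

```text
scene [[0.269, 0.758, -0.594, 1.092], [0.963, -0.213, 0.164, -0.09], [-0.002, -0.616, -0.787, 0.769], [0.0, 0.0, 0.0, 1.0]] 458.5991907027633
fixture 0.83 [152. 227. 292. 347.] (217, 286) [ 0.596 -0.161  0.03 ]
far_fence 0.91 [174. 291. 279. 340.] (227, 314) [ 0.661 -0.152  0.03 ]
side_fence 0.8 [244. 239. 281. 290.] (261, 264) [ 0.569 -0.071  0.03 ]
adapter 0.9 [318. 242. 360. 287.] (338, 264) [0.61  0.074 0.03 ]
offcut 0.59 [214. 267. 244. 285.] (229, 276) [ 0.58  -0.137  0.03 ]
bin 0.74 [380. 140. 470. 216.] (424, 176) [0.43  0.331 0.03 ]
jar 0.73 [409. 241. 438. 279.] (423, 258) [0.642 0.238 0.03 ]
clamp 0.56 [325. 203. 345. 223.] (335, 212) [0.48  0.105 0.03 ]
side [[-0.981, -0.12, 0.151, 0.395], [-0.192, 0.675, -0.712, 0.723], [-0.016, -0.728, -0.686, 0.677], [0.0, 0.0, 0.0, 1.0]] 516.0293927732192
fixture 0.97 [272. 138. 371. 211.] (323, 178) [ 0.562 -0.116  0.03 ]
far_fence 0.94 [273. 140. 292. 198.] (282, 169) [ 0.653 -0.133  0.03 ]
side_fence 0.86 [280. 186. 349. 201.] (316, 194) [ 0.565 -0.062  0.03 ]
adapter 0.82 [254. 218. 304. 270.] (281, 244) [0.599 0.087 0.03 ]
offcut
[... 257 characters left out ...]
: 0.9, 'joint_pos': array([-74.4050115 ,  19.03282857,  -3.70667675,  83.65735584,
         1.23713602,  77.34268731,  -5.07013339]), 'qvel': array([-0.11761676, -0.05243637,  0.00352561, -0.03080783,  0.02907925,
        0.01611883, -0.03208977]), 'joint_torque': array([ 1.06979955e-03, -6.23048401e+01,  2.51548510e-02, -3.90105772e+01,
       -6.09239051e-02,  3.14550893e-02,  2.04691662e-05]), 'eef_pos': array([0.18157454, 0.59807371, 0.22258632]), 'ee_rot': array([ 1.79993164e+02, -1.54089042e-03,  1.63110412e+02]), 'contact_force': array([ 0.17553174, -0.38417059,  0.11608932]), 'ft_torque': array([-0.00823235, -0.07538021,  0.03007446]), 'grasp_force': 0.0, 'width': 0.9975161236931714}
```

```bash
python3 - <<'E'
from h import *
a=cv2.imread("pics/scene0.png")[130:370,130:490]; b=cv2.imread("pics/side0.png")[120:460,200:440]
a=cv2.resize(a,None,fx=1.33,fy=1.33); b=cv2.resize(b,(int(240*1.33),int(340*1.33)))
c=np.zeros((max(a.shape[0],b.shape[0]),a.shape[1]+b.shape[1],3),np.uint8); c[:a.shape[0],:a.shape[1]]=a; c[:b.shape[0],a.shape[1]:]=b
cv2.imwrite("pics/both.png",c); print(c.shape)
E
```

```text
(452, 798, 3)
```

View pics/both.png

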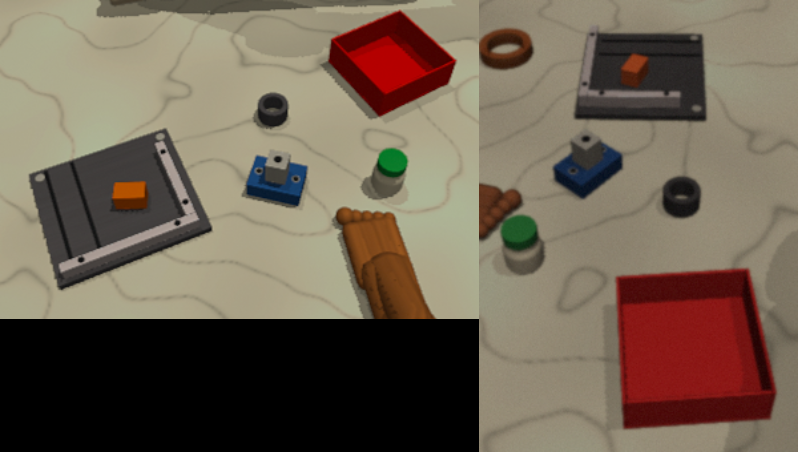

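The left half (scene view) shows the fixture with the orange offcut at scene pixel ≈(228,277). The adapter is at ≈(338,264), the clamp ring at ≈(335,212), the jar at ≈(423,258) and the bin at ≈(424,176), all agreeing with the networks. The side view on the right agrees too. Next I fit planar poses to the masks.

```bash
cat >> h.py <<'E'
from scipy.optimize import minimize
def box(cx,cy,z0,sx,sy,h): return np.array([[cx+i*sx/2,cy+j*sy/2,z0+k*h] for i in(-1,1) for j in(-1,1) for k in(0,1)])
M={"fixture":[box(0,0,0,.2,.22,.012),box(.087,-.003,.012,.014,.194,.022),box(.01,.087,.012,.14,.014,.022)],
"offcut":[box(0,0,.012,.045,.028,.03)],"adapter":[box(0,0,0,.056,.08,.028),box(0,0,.028,.03,.03,.039)],
"bin":[box(0,0,0,.15,.15,.055)],"far_fence":[box(0,0,.012,.014,.194,.022)],"side_fence":[box(0,0,.012,.14,.014,.022)]}
def place(P,p):
    c,s=np.cos(p[2]),np.sin(p[2]); return np.c_[c*P[:,0]-s*P[:,1]+p[0],s*P[:,0]+c*P[:,1]+p[1],P[:,2]]
def fit(name,views,p0,dz=0):
    S=8
    def render(cal,p,shape):
        im=np.zeros(shape,np.uint8)
        for P in M[name]:
            q=place(P+[0,0,dz],p); uv=cv2.convexHull((proj(cal,q)).astype(np.float32))
            cv2.fillConvexPoly(im,np.round((uv-0)*256).astype(np.int32),255,cv2.LINE_AA,8)
        return cv2.GaussianBlur(im.astype(np.float32)/255,(0,0),1)
    T=[(cal,cv2.GaussianBlur(m.astype(np.float32),(0,0),1)) for cal,m in views]
    f=lambda p:sum(((render(c,p,t.shape)-t)**2).sum()/t.sum() for c,t in T)
    best=None
    for y in np.radians(np.arange(-90,90,15)) if len(p0)==2 else [p0[2]]:
        x=np.array([p0[0],p0[1],y]); s=np.vstack([x,x+[.01,0,0],x+[0,.01,0],x+[0,0,.15]])
        r=minimize(f,x,method="Nelder-Mead",options=dict(initial_simplex=s,xatol=1e-4,fatol=1e-5,maxiter=150))
        if best is None or r.fun<best.fun: best=r
    return best.x,best.fun
E
python3 - <<'E'
from h import *
cals={c:imaging.calibration(c) for c in("scene","side")}
for n,p0 in dict(fixture=(.57,-.15,.1),far_fence=(.65,-.14,.1),side_fence=(.56,-.07,.1),offcut=(.579,-.135),adapter=(.605,.08),bin=(.43,.33)).items():
    p,f=fit(n,[(cals[c],np.load(f"pics/{c}_{n}.npy")) for c in cals],p0); print(n,np.round(p[:2]*1000,1),np.round(np.degrees(p[2]),1),round(f,3))
E
```

```text
fixture [ 570.  -159.1] 8.6 0.141
far_fence [ 656.4 -148.8] 9.1 0.177
side_fence [564.3 -71.3] 8.5 0.163
offcut [ 578.5 -137.4] 83.4 0.124
adapter [602.1  76. ] -28.0 0.079
bin [426. 331.] 14.7 0.036
```

```bash
python3 -m inch '[[22,-41,0,-0.077],[22,-41,0,-0.077],[22,-41,0,-0.077],[22,-41,0,-0.077],[22,-41,0,-0.077],[22,-41,0,-0.077],[22,-41,0,-0.077],[22,-41,0,-0.077],[22,-41,0,-0.077],[22,-41,0,-0.077],[22,-41,0,-0.077],[22,-41,0,-0.077]]' 60 20; python3 -m inch '[[22,-41,-5,-0.077],[22,-41,-5,-0.077],[22,-41,-5,-0.077],[22,-41,-5,-0.077],[22,-41,-5,-0.077],[22,-41,-5,-0.077],[0,0,0,0],[0,0,0,0]]'
python3 - <<'E'
from h import *
s=ctrl.get_state(); print(s["eef_pos"],s["ee_rot"],s["width"])
im=imaging.snapshot("wrist"); cal=imaging.calibration("wrist"); cv2.imwrite("pics/w1.png",im[:,:,::-1]); print(np.round(cal["cam_to_world"],3).tolist())
for n,p0 in dict(fixture=(.57,-.159,.15),far_fence=(.656,-.149,.15),side_fence=(.564,-.071,.15),offcut=(.5785,-.137,1.456)).items():
    r=cut_out("wrist",n)
    if r:
        m=r[0]["mask"]; p,f=fit(n,[(cal,m)],p0); print(n,round(r[0]["score"],2),r[0]["bbox"],np.round(p[:2]*1000,1),np.round(np.degrees(p[2]),1),round(f,3))
E
```

```text
time: 2.1
eef_pos: [0.4462, 0.1043, 0.223]
ee_rot: [179.9, -0.0, 110.0]
contact_force: [0.8, 0.9, 0.0]
width: 0.692
grasp_force: 0.0
time: 2.9
eef_pos: [0.5774, -0.1409, 0.192]
ee_rot: [-179.9, 0.1, 83.6]
contact_force: [-0.3, 0.0, 0.2]
width: 0.688
grasp_force: 0.0
[ 0.57739604 -0.14091926  0.19199306] [-1.79936565e+02  5.44252364e-02  8.36018726e+01] 0.6883057429084537
[[0.994, -0.105, -0.03, 0.585], [-0.11, -0.958, -0.264, -0.067], [-0.001, 0.265, -0.964, 0.356], [0.0, 0.0, 0.0, 1.0]]
fixture 0.74 [209.7, 91.0, 394.2, 163.7] [ 556.1 -177.1] 8.7 14.586
far_fence 0.78 [392.7, 87.2, 457.2, 319.7] [ 657.3 -148.2] 9.1 0.086
side_fence 0.82 [206.3, 92.2, 396.4, 162.9] [567.3 -71.8] 8.8 0.018
offcut 0.73 [300.1, 180.6, 346.8, 246.6] [ 579.1 -138.6] 76.7 0.019
```

View pics/w1.png

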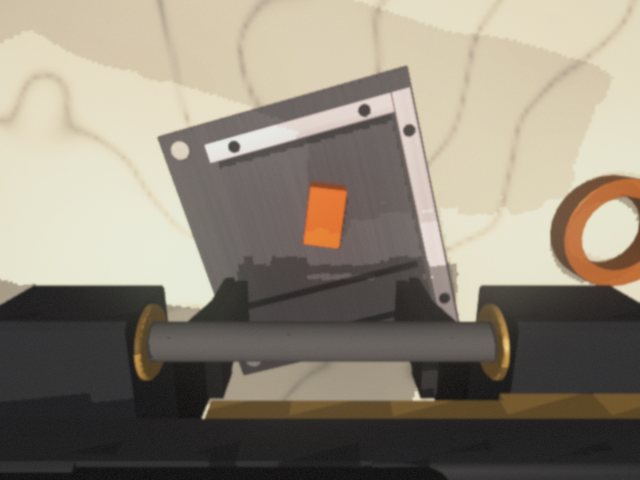

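The offcut shows at (325,215), clear of both fences, at about 77° by the wrist fit. The side fence runs along the top and the far fence down the right. Fixture pose is about (571, -159) mm, 8.9°. Descending on the offcut now.

```bash
python3 -m inch '[[2,2,-40,-0.12],[0,0,-40,0],[0,0,-40,0],[0,0,-30,0],[0,0,-15,0],[0,0,-9,0],[0,0,0,0],[0,0,0,0]]'; python3 -m inch '[[0,0,0,0],[0,0,0,0],[0,0,0,0],[0,0,0,0],[0,0,0,0],[0,0,0,0]]' 15 20; python3 -m inch '[[0,0,20,0],[0,0,45,0],[0,0,45,0],[0,0,0,0]]'
```

```text
time: 3.95
eef_pos: [0.5805, -0.138, 0.02]
ee_rot: [179.9, -0.0, 76.8]
contact_force: [-0.1, -0.5, -0.2]
width: 0.686
grasp_force: 0.0
time: 4.55
eef_pos: [0.5796, -0.1379, 0.0187]
ee_rot: [180.0, -0.0, 76.8]
contact_force: [-0.2, 0.6, 1.3]
width: 0.321
grasp_force: 20.0
time: 4.95
eef_pos: [0.5826, -0.1392, 0.1345]
ee_rot: [179.5, -0.1, 76.8]
contact_force: [0.7, -0.2, -1.2]
width: 0.32
grasp_force: 20.0
```

```bash
python3 -m inch '[[-14,43,0,0.045],[-14,43,0,0.045],[-14,43,0,0.045],[-14,43,0,0.045],[-14,43,0,0.045],[-14,43,0,0.045],[-14,43,0,0.045],[-14,43,0,0.045],[-14,43,0,0.045],[-14,43,0,0.045],[-14,43,0,0.045],[0,0,0,0]]'; python3 -m inch '[[0,0,-40,0],[0,0,-35,0],[0,0,-20,0],[0,0,0,0],[0,0,0,0]]'
```

```text
time: 6.15
eef_pos: [0.4219, 0.3415, 0.1279]
ee_rot: [-180.0, -0.1, 105.8]
contact_force: [0.0, -0.9, -0.2]
width: 0.321
grasp_force: 20.0
time: 6.65
eef_pos: [0.4259, 0.3347, 0.0339]
ee_rot: [-180.0, 0.0, 105.1]
contact_force: [0.4, -0.2, -0.3]
width: 0.323
grasp_force: 20.0
```

```bash
python3 -m inch '[[0,0,0,0],[0,0,0,0],[0,0,0,0],[0,0,45,0],[0,0,45,0],[0,0,40,0],[0,0,35,0]]' 60 20; python3 -m inch '[[22,-32,0,-0.094],[22,-32,0,-0.094],[22,-32,0,-0.094],[22,-32,0,-0.094],[22,-32,0,-0.094],[22,-32,0,-0.094],[22,-32,0,-0.094],[22,-32,0,-0.094],[0,0,0,0],[0,0,0,0]]'
python3 - <<'E'
from h import *
s=ctrl.get_state(); print(s["eef_pos"],s["ee_rot"])
im=imaging.snapshot("wrist"); cal=imaging.calibration("wrist"); cv2.imwrite("pics/w2.png",im[:,:,::-1])
r=cut_out("wrist","adapter"); m=r[0]["mask"]; p,f=fit("adapter",[(cal,m)],(.602,.076,-.49)); print(r[0]["score"],r[0]["bbox"],np.round(p[:2]*1000,1),np.round(np.degrees(p[2]),1),round(f,3))
im2=imaging.snapshot("side"); print("offcut",[(r["score"],r["bbox"]) for r in find_in("side","offcut")])
cv2.imwrite("pics/c2.png",np.hstack([cv2.resize(im,(400,300)),cv2.resize(im2,(400,300))])[:,:,::-1])
E
```

```text
time: 7.35
eef_pos: [0.4259, 0.3352, 0.2015]
ee_rot: [179.9, -0.1, 105.2]
contact_force: [0.9, 1.0, 0.2]
width: 0.687
grasp_force: 0.0
time: 8.35
eef_pos: [0.6018, 0.0782, 0.1988]
ee_rot: [180.0, 0.0, 62.0]
contact_force: [0.8, 0.5, -0.4]
width: 0.688
grasp_force: 0.0
[0.60181842 0.07821123 0.19877526] [1.79981299e+02 2.04028647e-03 6.20172840e+01]
0.68 [292.8, 160.7, 366.0, 268.4] [602.1  75.5] -30.4 0.006
offcut [(0.72, [347.3, 363.2, 369.2, 406.0]), (0.6, [270.9, 144.1, 372.8, 211.2])]
```

View pics/c2.png

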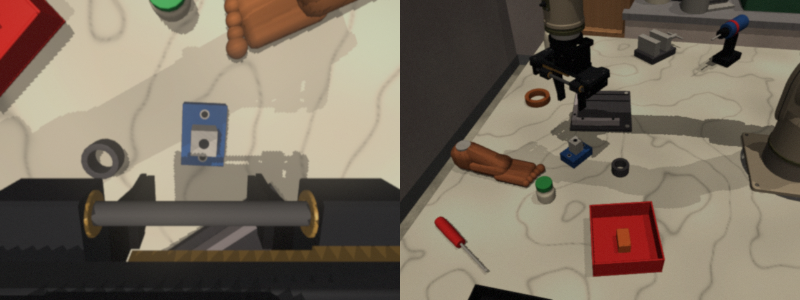

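The right half (side view) shows the offcut inside the bin at full-frame pixel (358,385). On the left, the adapter sits upright, with full-frame wrist box (293–366, 161–268), and fits at (602, 75.5) mm, -30.4°. Gripping the stem.

```bash
python3 -m inch '[[0,-3,-45,-0.042],[0,0,-45,0],[0,0,-40,0],[0,0,-25,0],[0,0,-10,0],[0,0,0,0],[0,0,0,0]]'; python3 -m inch '[[0,0,0,0],[0,0,0,0],[0,0,0,0],[0,0,0,0],[0,0,0,0],[0,0,0,0]]' 20 60; python3 -m inch '[[0,0,15,0],[0,0,40,0],[0,0,30,0],[0,0,0,0],[0,0,0,0]]'
```

```text
time: 9.25
eef_pos: [0.6025, 0.0765, 0.0351]
ee_rot: [179.9, -0.1, 59.7]
contact_force: [-0.0, 0.1, 0.7]
width: 0.692
grasp_force: 0.0
time: 9.85
eef_pos: [0.6021, 0.0759, 0.0339]
ee_rot: [179.9, -0.0, 59.7]
contact_force: [1.2, -0.8, 3.1]
width: 0.339
grasp_force: 60.0
time: 10.35
eef_pos: [0.6014, 0.0763, 0.119]
ee_rot: [-180.0, -0.0, 59.7]
contact_force: [0.3, 0.9, -3.7]
width: 0.339
grasp_force: 60.0
```

```bash
python3 -m inch '[[1,-34,0,0.114],[1,-34,0,0.114],[1,-33,0,0.114],[1,-33,0,0.114],[1,-33,0,0.114],[0,-34,0,0.114],[0,0,0,0],[0,0,0,0],[0,0,0,0]]'; python3 -m inch '[[0,0,-30,0],[0,0,-25,0],[0,0,-12,0],[0,0,0,0],[0,0,0,0]]'
python3 - <<'E'
from h import *
s=ctrl.get_state(); print(s["eef_pos"],s["ee_rot"])
im=imaging.snapshot("wrist"); im2=imaging.snapshot("scene"); im3=imaging.snapshot("side")
for c in("scene","side"):
    r=cut_out(c,"adapter"); 
    if r: p,f=fit("adapter",[(imaging.calibration(c),r[0]["mask"])],(.606,-.125,.155),dz=.019); print(c,np.round(p*1000,1),f)
a=cv2.resize(im2[210:360,130:310],None,fx=2.2,fy=2.2); b=cv2.resize(im3[120:230,250:390],None,fx=2.8,fy=2.8)
h=max(a.shape[0],b.shape[0]); f=lambda x:np.pad(x,((0,h-x.shape[0]),(0,0),(0,0)))
cv2.imwrite("pics/c3.png",np.hstack([f(a),f(b)])[:,:,::-1])
E
```

```text
time: 11.25
eef_pos: [0.6061, -0.1234, 0.1174]
ee_rot: [-179.9, -0.1, 98.9]
contact_force: [0.2, -0.6, -3.3]
width: 0.344
grasp_force: 60.0
time: 11.75
eef_pos: [0.6071, -0.1245, 0.0523]
ee_rot: [180.0, 0.0, 98.9]
contact_force: [-0.2, -0.6, -2.6]
width: 0.336
grasp_force: 60.0
[ 0.60705024 -0.12450607  0.05228502] [1.79968516e+02 8.91613182e-03 9.89135374e+01]
scene [ 609.7 -126.1  164.6] 7.711276531219482
```

View pics/c3.png

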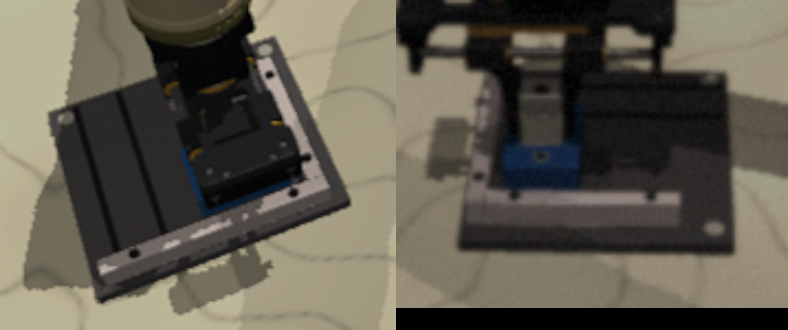

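The views show the adapter just above the bed, inside both fences and parallel to them, with about 1 cm of gap to each (side view, blue block around crop pixel (542,165)). Lowering to the bed.

```bash
python3 -m inch '[[0,0,-3,0],[0,0,-2,0],[0,0,-1,0],[0,0,0,0],[0,0,0,0]]'
```

```text
time: 12.5
eef_pos: [0.6065, -0.1249, 0.0459]
ee_rot: [-180.0, -0.0, 98.9]
contact_force: [-4.9, 1.3, 4.9]
width: 0.335
grasp_force: 60.0
```

```bash
python3 -m inch '[[2,3,0,0],[2,3,0,0],[2,2,0,0],[1,1,0,0],[0,0,0,0],[0,0,0,0]]'; python3 -m inch '[[1,0,0,0],[1,0,0,0],[0,0,0,0],[0,0,0,0]]'
```

```text
time: 13.1
eef_pos: [0.614, -0.1164, 0.0459]
ee_rot: [180.0, 0.0, 98.9]
contact_force: [-3.1, -4.2, 4.9]
width: 0.341
grasp_force: 60.0
time: 13.5
eef_pos: [0.6152, -0.1162, 0.0459]
ee_rot: [-179.9, -0.0, 98.9]
contact_force: [-7.1, -1.5, 8.6]
width: 0.338
grasp_force: 60.0
```

```bash
python3 -m inch '[[1,0.2,0,0],[1,0.2,0,0],[0,0,0,0],[0,0,0,0]]'; python3 -m inch '[[-0.3,2,0,0],[-0.3,2,0,0],[0,0,0,0],[0,0,0,0]]'
```

```text
time: 13.9
eef_pos: [0.6169, -0.1158, 0.046]
ee_rot: [-179.9, -0.0, 98.9]
contact_force: [-8.5, -2.0, 11.8]
width: 0.337
grasp_force: 60.0
time: 14.3
eef_pos: [0.6166, -0.1142, 0.046]
ee_rot: [-180.0, 0.2, 98.8]
contact_force: [-5.5, -7.9, 7.5]
width: 0.341
grasp_force: 60.0
```

```bash
python3 -m inch '[[-0.3,2,0,0],[-0.3,2,0,0],[0,0,0,0],[0,0,0,0]]'; python3 -m inch '[[2,0.3,0,0],[2,0.3,0,0],[0,0,0,0],[0,0,0,0]]'
```

```text
time: 14.7
eef_pos: [0.6164, -0.1122, 0.0462]
ee_rot: [180.0, 0.3, 98.7]
contact_force: [-1.7, -14.4, 4.6]
width: 0.341
grasp_force: 60.0
time: 15.1
eef_pos: [0.6165, -0.1122, 0.0461]
ee_rot: [-179.6, 0.2, 98.6]
contact_force: [-23.1, -11.9, 21.6]
width: 0.342
grasp_force: 60.0
```

```bash
python3 -m inch '[[-1.5,1.8,0.5,0],[-0.3,2,0,0],[0,0,0,0],[0,0,0,0]]'; python3 - <<'E'
from h import *
for _ in range(2):
    s=ctrl.get_state(); R=np.array([[.988,.155],[-.155,.988]]); print(R@s["contact_force"][:2],s["contact_force"][2],R@(s["eef_pos"][:2]*1000-[570.9,-159]),s["ee_rot"],s["ft_torque"])
    imaging.snapshot("side")
E
```

```text
time: 15.5
eef_pos: [0.6165, -0.112, 0.0464]
ee_rot: [-179.8, 0.5, 98.5]
contact_force: [-8.6, -23.8, 6.4]
width: 0.342
grasp_force: 60.0
[-12.19033176 -22.22858857] 6.3706556353076325 [52.31679524 39.3951252 ] [-179.80039441    0.51286956   98.5224797 ] [-5.48159029  2.28109068  0.25908103]
[-12.80000838 -22.08013519] 7.184259034409415 [52.28663247 39.40298985] [-179.79475964    0.50973166   98.52078483] [-5.44621776  2.29835761  0.25696531]
```

```bash
python3 -m inch '[[1.5,-0.3,-0.5,0],[0,0,0,0],[0,0,0,0],[0,0,0,0]]'; python3 - <<'E'
from h import *
R=np.array([[.988,.155],[-.155,.988]]); s=ctrl.get_state(); print(R@s["contact_force"][:2],s["contact_force"][2],R@(s["eef_pos"][:2]*1000-[570.9,-159]),s["ee_rot"])
im=imaging.snapshot("scene"); im3=imaging.snapshot("side")
r=cut_out("side","adapter"); print(r and r[0]["bbox"])
s=ctrl.get_state(); print(R@s["contact_force"][:2],s["contact_force"][2])
a=cv2.resize(im[210:360,130:310],None,fx=2.2,fy=2.2); b=cv2.resize(im3[120:230,250:390],None,fx=2.8,fy=2.8)
h=max(a.shape[0],b.shape[0]); f=lambda x:np.pad(x,((0,h-x.shape[0]),(0,0),(0,0)))
cv2.imwrite("pics/c4.png",np.hstack([f(a),f(b)])[:,:,::-1])
E
```

```text
time: 16.0
eef_pos: [0.6165, -0.1121, 0.0463]
ee_rot: [-179.6, 0.4, 98.5]
contact_force: [-19.2, -21.4, 17.6]
width: 0.34
grasp_force: 60.0
[-22.32672545 -18.14264691] 17.56816148674284 [52.32706026 39.2960298 ] [-179.63574436    0.41432118   98.50732939]
[280.7, 152.4, 309.3, 190.1]
[-22.41412465 -17.96175771] 18.24802805541881
```

View pics/c4.png

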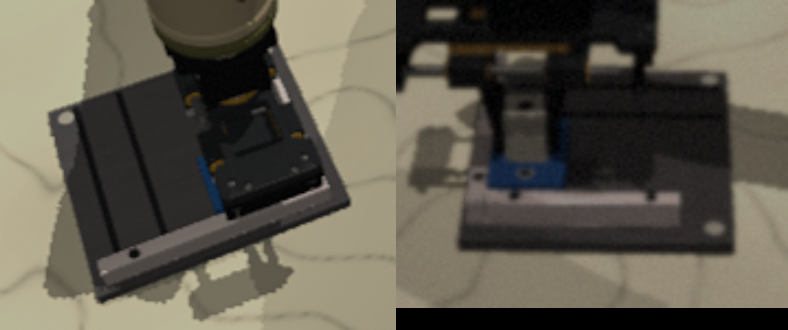

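```bash
python3 -m inch '[[0,1.2,0.3,0],[0,0,0,0],[0,0,0,0],[0,0,0,0],[0,0,0,0]]'; python3 - <<'E'
from h import *
R=np.array([[.988,.155],[-.155,.988]]); s=ctrl.get_state(); print(R@s["contact_force"][:2],s["contact_force"][2],R@(s["eef_pos"][:2]*1000-[570.9,-159]),s["ee_rot"])
E
```

```text
time: 16.65
eef_pos: [0.6165, -0.1121, 0.0463]
ee_rot: [-179.6, 0.5, 98.5]
contact_force: [-17.0, -25.3, 12.8]
width: 0.341
grasp_force: 60.0
[-20.66552047 -22.31928378] 12.770629163710073 [52.31718466 39.30851904] [-179.63775217    0.50403802   98.46157577]
```

The adapter bears on both fences at about 21 N and 22 N, is pressed down on the bed, and the position no longer moves under more push. Handing in.

```bash
python3 -c "
from workcell import ticket; print(ticket.job_done())"
```

```text
the job is handed in; nothing more can be done
None
```

The orange offcut is in the red scrap bin, and the blue adapter is still gripped and pressed into the fixture corner, with about 21 N toward the far fence and 22 N toward the side fence; I handed the job in at about 17 s, having left the jar and clamp ring alone, and got no verdict back.

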